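# Lay the drip-dried tube racks flat

## Task

The two empty tube racks in the cabinet have been left standing on their long sides to dry. Without gripping or lifting them, gently push each one over where it stands so that it lies flat on its closed base with its holes facing straight up, ready to be filled; leave everything else, including the loaded rack, undisturbed.

Things in the scene. Friction and masses are not known exactly. Their poses are not given: they have to be found in the camera images.
- large_rack: larger empty rack, white plastic, 260 g. 190 mm long (y), 86 mm wide (z), 55 mm foot to top (x); origin at its centre. +x points out of the open top (grid of holes, lug at each end), -x out of the closed base. Starts standing on a long side: z up, 86 mm tall, any heading. Pushed near its upper edge it turns about its lower edge, falls by itself past about 33 degrees. Flat on its base: x up, origin 27.5 mm above the surface
- small_rack: smaller empty rack, white plastic, 180 g. 165 mm long (y), 68 mm wide (z), 40 mm foot to top (x); origin at its centre. +x points out of the open top (grid of holes, lug at each end), -x out of the closed base. Starts standing on a long side: z up, 68 mm tall, any heading. Pushed near its upper edge it turns about its lower edge, falls by itself past about 31 degrees. Flat on its base: x up, origin 20 mm above the surface
- tube_near: self-standing 50 ml tube with green screw cap, 34 mm across, 115 mm tall, between the two racks, near the robot; leave alone. Origin: centre of its underside
- tube_far: same kind of 50 ml tube, between the racks, far from the robot; leave alone. Origin: centre of its underside
- flask: conical glass flask with black stopper, 64 mm across the foot, 108 mm tall, between the racks; leave alone. Origin: centre of its underside
- reagent_bottle: round bottle with screw cap, 68 mm across, 138 mm tall, at the back; leave alone. Origin: centre of its underside
- loaded_rack: a third rack like the large one but already lying flat with capped tubes in it, 190 x 86 mm, about 120 mm tall over the tubes, at the back; leave alone. Origin: centre of its underside
- tip_box: closed pipette-tip box, 85 x 122 x 84 mm tall, on the left; leave alone. Origin: centre of its underside
- cooler: low bench cooler block with small wells, 92 x 132 x 38 mm tall, on the right; leave alone. Origin: centre of its underside
- pipette: white micropipette lying down, about 240 mm long, 26 mm thick, at the back; leave alone. Origin: underside of its handle
Not all that is in view belongs to the job. What is shaped like the large_rack but green is not meant.

How it is judged:
By the outcome, as a careful person would: the job done as asked, in the order asked, and still so for the second after the job is handed in, with the robot touching nothing.
It also fails if it takes over 42 s, if anything falls off the work surface, if the arm or the gripper's body presses on something with over 40 N, if the wrist force passes 120 N, or if a joint passes its speed limit or range.

## Robot

A 7-joint arm with a two-finger parallel gripper is mounted at the origin on the work surface. World frame = base frame: x ahead of the robot, y to its left, z up, the work surface at z = 0. Lengths are in m, angles in rad, forces in N, time in s.
With the tool pointing down it reaches from about 0.425 to 0.95 m from the base axis. Payload 16.7 kg.
Tool frame: the origin (TCP) lies midway between the tips of the shut fingers; the grasp point (between the pads) lies pinch_z behind it (pinch_z is the distance from the TCP to the grasp point, in m); z points along the fingers, y is the line along which they close (so a half turn about z gives the same grasp; the last joint's range is limited). The gripper opens to 94 mm and grips with 3 to 60 N. Pads are 16 mm wide; open, the fingers measure 119 mm over their backs; the gripper's body (75 mm by 177 mm) begins 78 mm behind the grasp point.
Start: joints at [-1.462, 0.426, 0.074, 1.606, -0.034, 1.111, -0.067], TCP at [0.172, 0.653, 0.205] pointing down, gripper open.
Joint ranges: [-2.85, 2.85], [-0.5, 2.14], [-1.23, 1.37], [0.21, 2.46], [-1.02, 4.16], [0.16, 2.05], [-2.73, 2.73]. Speed limits (rad/s): [1.89, 1.89, 2.39, 2.39, 3.01, 3.01, 3.01].

## Interface

Orientations are given as a unit quaternion [x, y, z, w].
In Python, from station import * gives the robot as it stands.
- The arm moves only by the tool servo_tool, never from a script. Its arguments are lists of equal length, an entry for each row: "delta_pos": the shift along the tool's x, y, z in m, a list of three; "dr": the turn, a rotation vector about the tool's x, y, z in degrees, a list of three. In form: {"delta_pos": [[x, y, z], ...], "dr": [[ax, ay, az], ...]}. A call has 1 to 12 rows; each row shifts and turns the commanded pose from where the row before left it, along the tool's axes as they then stand; what a row does not reach is not made up. A row lasts 1/10 s, in which the tool goes at most 50 mm and 8.59 degrees, less where a joint would pass 70% of its speed; a pose out of reach is approached as far as the arm can. A call with a gripper value outside its range is refused whole. "claw" is the closure, from -1 (fully open) to 1 (shut), so that 0 is half open, set as the call begins (left out, the last holds). The fingers move at their own pace and stop on an object; the grip force is fixed at half the most. Time passes only in rows, so rows that do not move let the fingers close. It gives the time, the measured TCP pose, the force, the opening and the grip force at its end, in the units of the state.
- get_obs(): the state, without advancing time (a new reading comes with each control period).
- grab_frame(name): name is "side" or "top"; returns (picture, depth): 420x560x3 uint8, red, green, blue; 420x560 float32, m along the optical axis (not along the pixel's ray), 0 where there is no reading.
- camera_model(name): a dict with "fx", "fy", "cx", "cy" (pixels), "world_from_camera" (4x4, takes a point from camera to world coordinates). Camera axes: x right, y down, z forward; pixel columns grow to the right and rows downward; lengths in m; the calibration is good to about 2 mm. A picture is of the moment at which its call begins. camera_model takes no time and is no camera call.
- hand_in(): hands the job in; it is judged then, once.
Trained networks look in the newest picture that a camera, given by its name, has taken for a name from the list of things; names that differ only in an ending like _2 or _b are one class to them, and where a whole thing is asked for, a point or a joint stands for the part that bears it (a point fixed in the world has none). Each returns a list of dicts, best first, with "p" (0 to 1); they miss things now and then, are a little off and sometimes report something else, mostly with a low value. They report only what shows in the picture. A call takes as long as a camera call. They do not tell look-alikes from the thing itself.
- recognise(camera, label): "xyz" ([x, y, z] in m, in world coordinates, good to about 4 mm: the middle of the surface that is visible of it).
The state is a dict: "time_s": time; "joint_positions": joint angles; "joint_vel": joint speeds; "joint_efforts": joint torques, N m; "tcp_pos": TCP position; "orientation": TCP orientation; "ft_force": force on the tool from outside, world axes, zero at the start; "moment": the same for the moment, N m; "finger_gap": opening from 0.0 (shut) to 1.0 (fully open); "finger_force": force on a finger pad.
Only numpy, scipy, OpenCV 4.12 (cv2) and the standard library are available. Lean on these libraries where they do the work, as an engineer would, in place of code of your own. Each camera call takes 0.05 s, during which the arm holds its last target. There are 200 camera calls.

## Working session

There is one attempt and no reset: what is moved stays moved. The work goes in short steps, Python scripts to look and compute and a tool call to move; the robot and the scene stay as the last step left them, time stands still between calls to the robot, and variables do not carry over. Pictures are saved under pics/ and viewed, at most 10 in all, crops included, and the job is handed in when it is done.

Besides the shell and the picture viewer there is one more tool, called after "Call:" as a command line: name --argument value ..., lists and objects as JSON in quotes. servo_tool: Moves the arm, as the interface text tells. Its arguments: {"type":"object","properties":{"delta_pos":{"type":"array","items":{"type":"array","items":{"type":"number"}}},"dr":{"type":"array","items":{"type":"array","items":{"type":"number"}}},"claw":{"type":"number"}},"required":["delta_pos","dr"]}

```bash
mkdir -p pics; cat > h.py <<'E'
from station import *
import numpy as np, cv2
def cloud(name,d):
    m=camera_model(name); v,u=np.mgrid[:d.shape[0],:d.shape[1]]
    T=np.array(m["world_from_camera"])
    P=np.stack([(u-m["cx"])*d/m["fx"],(v-m["cy"])*d/m["fy"],d],-1)
    W=P@T[:3,:3].T+T[:3,3]; W[d<=0]=np.nan
    return W
E
python3 - <<'E'
from h import *
for c in("top","side"):
    p,d=grab_frame(c); cv2.imwrite(f"pics/{c}0.png",p[:,:,::-1]); np.save(f"{c}0.npy",cloud(c,d))
    print(c,np.array(camera_model(c)["world_from_camera"]).round(2).tolist())
    for l in("large_rack","small_rack","tube_near","tube_far","flask","reagent_bottle","loaded_rack","tip_box","cooler","pipette"):
        print(c,l,[(np.round(r["xyz"],3).tolist(),round(r["p"],2)) for r in recognise(c,l)][:3])
s=get_obs();print(s["time_s"],s["orientation"],s["tcp_pos"])
E
```

```text
top [[-0.02, -0.99, 0.17, 0.25], [-1.0, 0.01, -0.01, 0.03], [0.01, -0.17, -0.99, 1.26], [0.0, 0.0, 0.0, 1.0]]
top large_rack [([0.487, 0.26, 0.058], 0.86), ([0.306, 0.544, 0.058], 0.77), ([0.173, 0.31, 0.065], 0.57)]
top small_rack [([0.473, -0.222, 0.056], 0.75), ([0.486, 0.261, 0.063], 0.41)]
top tube_near [([0.416, -0.018, 0.116], 0.56)]
top tube_far [([0.657, 0.015, 0.118], 0.7)]
top flask [([0.553, 0.0, 0.045], 0.55)]
top reagent_bottle [([0.726, -0.188, 0.093], 0.65)]
top loaded_rack [([0.769, 0.01, 0.054], 0.72), ([0.414, -0.02, 0.116], 0.4)]
top tip_box [([0.494, 0.49, 0.083], 0.7), ([0.726, -0.187, 0.093], 0.59)]
top cooler [([0.544, -0.507, 0.036], 0.8), ([0.495, 0.491, 0.084], 0.27)]
top pipette [([0.753, 0.3, 0.023], 0.74), ([0.488, 0.264, 0.064], 0.52)]
side [[0.84, -0.36, 0.41, -0.06], [-0.55, -0.56, 0.62, -0.8], [0.01, -0.74, -0.67, 0.94], [0.0, 0.0, 0.0, 1.0]]
side large_rack [([0.297, 0.525, 0.064], 0.95), ([0.479, 0.249, 0.062], 0.93), ([0.204, 0.307, 0.056], 0.9)]
side small_rack [([0.466, -0.236, 0.052], 0.6)]
side tube_near [([0.416, -0.029, 0.079], 0.8)]
side tube_far [([0.657, 0.005, 0.073], 0.68)]
side flask [([0.555, -0.014, 0.043], 0.92)]
side reagent_bottle [([0.724, -0.209, 0.079], 0.68), ([0.414, -0.031, 0.078], 0.27)]
side loaded_rack [([0.764, -0.019, 0.054], 0.63)]
side tip_box [([0.488, 0.467, 0.067], 0.85)]
side cooler [([0.54, -0.519, 0.037], 0.78)]
side pipette [([0.75, 0.295, 0.018], 0.76), ([0.656, 0.006, 0.075], 0.22)]
1.1 [ 1.28562549e-01  9.91701401e-01 -3.09343822e-05 -4.30673251e-05] [0.17207422 0.65264752 0.20547232]
```

View pics/top0.png

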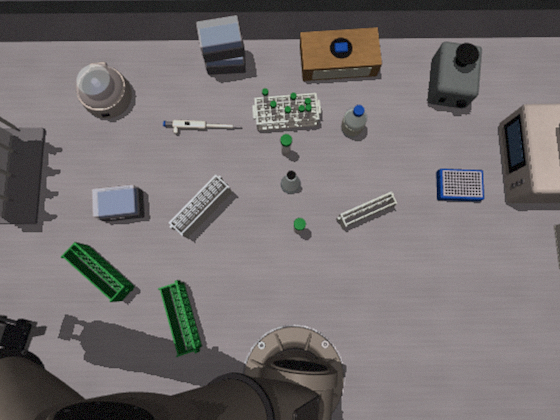

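View pics/side0.png

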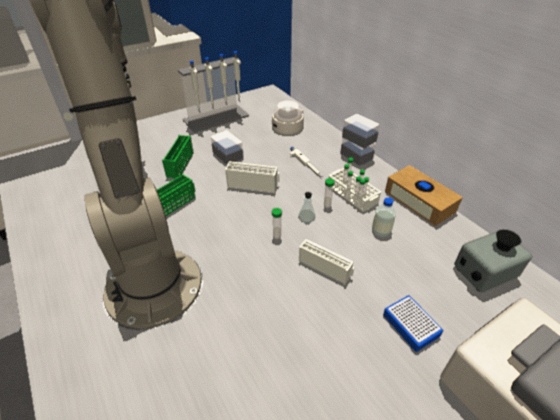

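The top view shows the white large rack at about (200,205) and the small one at (367,210). The green look-alikes are at (98,270) and (180,318). Next I'll fit both poses and zoom in to see which side the holes face.

```bash
python3 - <<'E'
from h import *
tiles=[]
for c,boxes in(("top",[(155,165,90,80),(322,170,90,80)]),("side",[(210,145,90,80),(285,225,90,80)])):
    im=cv2.imread(f"pics/{c}0.png")
    tiles.append(np.hstack([cv2.resize(im[y:y+h,x:x+w],None,fx=4.2,fy=3.7*1,interpolation=cv2.INTER_CUBIC) for x,y,w,h in boxes]))
cv2.imwrite("pics/crop0.png",np.vstack(tiles))
for n,c0,L,W,H in(("large",(.48,.255),.19,.055,.086),("small",(.47,-.23),.165,.04,.068)):
  for c in("top","side"):
    P=np.load(f"{c}0.npy").reshape(-1,3)
    P=P[np.isfinite(P[:,0])]; P=P[(np.hypot(P[:,0]-c0[0],P[:,1]-c0[1])<.14)&(P[:,2]>.008)&(P[:,2]<.1)]
    for lo in(.008,H-.012):
        Q=P[P[:,2]>lo]
        r=cv2.minAreaRect((Q[:,:2]*1000).astype(np.float32))
        print(n,c,lo,len(Q),np.round(r[0]),np.round(r[1]),round(r[2],1),"zmax",np.percentile(Q[:,2],[50,98]).round(3), cv2.boxPoints(r).round().tolist())
E
```

```text
large top 0.008 1478 [509. 270.] [150. 218.] 31.0 zmax [0.064 0.09 ] [[388.0, 325.0], [501.0, 138.0], [629.0, 216.0], [517.0, 403.0]]
large top 0.074 536 [488. 260.] [ 57. 190.] 46.5 zmax [0.086 0.091] [[400.0, 305.0], [538.0, 174.0], [577.0, 215.0], [439.0, 346.0]]
large side 0.008 1210 [449. 245.] [136. 229.] 45.8 zmax [0.062 0.09 ] [[319.0, 277.0], [484.0, 117.0], [578.0, 214.0], [414.0, 374.0]]
large side 0.074 425 [485. 263.] [ 62. 191.] 46.1 zmax [0.085 0.091] [[394.0, 307.0], [532.0, 174.0], [575.0, 219.0], [437.0, 351.0]]
small top 0.008 659 [ 470. -246.] [196. 227.] 53.7 zmax [0.06  0.072] [[321.0, -258.0], [503.0, -392.0], [619.0, -235.0], [436.0, -100.0]]
small top 0.05600000000000001 352 [ 472. -222.] [ 40. 171.] 23.3 zmax [0.068 0.073] [[420.0, -151.0], [488.0, -308.0], [525.0, -292.0], [457.0, -135.0]]
small side 0.008 1186 [ 448. -218.] [160. 169.] 81.1 zmax [0.053 0.072] [[352.0, -284.0], [519.0, -310.0], [544.0, -152.0], [377.0, -126.0]]
small side 0.05600000000000001 525 [ 470. -221.] [ 43. 166.] 23.0 zmax [0.067 0.072] [[418.0, -153.0], [483.0, -306.0], [522.0, -289.0], [457.0, -136.0]]
```

View pics/crop0.png

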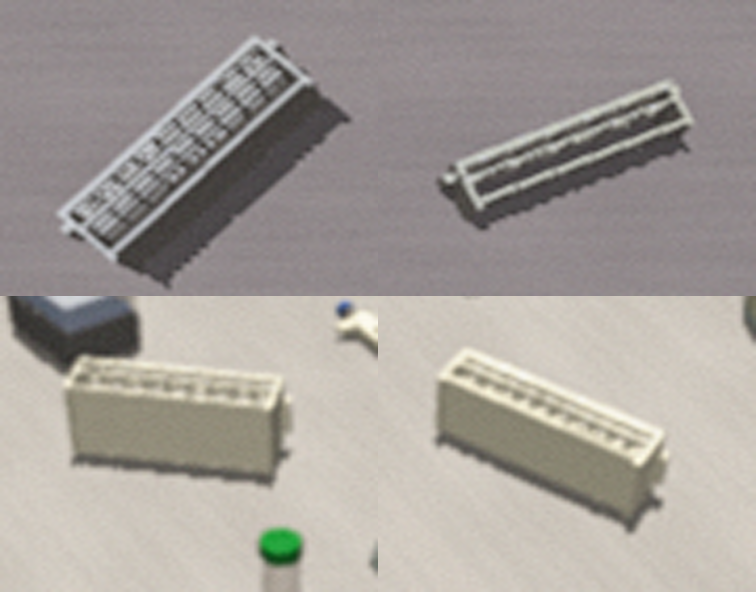

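The solid, closed base faces the robot and side camera on both racks, and the lugs are on the far side. So each rack must be tipped toward the robot, pushed from its far face. For the large rack the push direction is about -(0.69,0.72), and for the small one about -(0.92,0.40). I'll travel first.

Call:
servo_tool --delta_pos '[[-0.036,-0.02,0],[-0.036,-0.02,0],[-0.036,-0.02,0],[-0.036,-0.02,0],[-0.036,-0.02,0],[-0.036,-0.02,0],[-0.036,-0.02,0],[-0.036,-0.02,0],[-0.036,-0.02,0],[-0.036,-0.02,0],[-0.036,-0.02,0],[-0.036,-0.02,0]]' --dr '[[0,0,0],[0,0,0],[0,0,0],[0,0,0],[0,0,0],[0,0,0],[0,0,0],[0,0,0],[0,0,0],[0,0,0],[0,0,0],[0,0,0]]'

```text
time_s: 2.3
tcp_pos: [0.5297, 0.3092, 0.2057]
orientation: [0.129, 0.992, 0.0, 0.0]
ft_force: [0.0, 0.9, -0.3]
finger_gap: 0.998
finger_force: 0.0
```

Call:
servo_tool --delta_pos '[[0,0,0],[0,0,0],[0,0,0],[0,0,0],[0,0,0],[0,0,0],[0,0,0],[0,0,0],[0,0,0],[0,0,0],[0,0,0],[0,0,0]]' --dr '[[0,0,8.5],[0,0,8.5],[0,0,8.5],[0,0,8.5],[0,0,8.5],[0,0,8.5],[0,0,8.5],[0,0,8.5],[0,0,8.5],[0,0,8.5],[0,0,8.5],[0,0,8.5]]'

```text
time_s: 3.5
tcp_pos: [0.5286, 0.3105, 0.2056]
orientation: [0.853, 0.522, 0.0, -0.0]
ft_force: [0.2, -0.4, -0.1]
finger_gap: 0.999
finger_force: 0.0
```

```bash
cat >> h.py <<'E'
from scipy.spatial.transform import Rotation as R
LG=(np.array([.4865,.2615]),-43.7); SM=(np.array([.471,-.2215]),-66.7)
def go(rack,off,z):
    "tool-frame shift to a point `off` out from the rack centre on its hole side, and tool yaw left"
    c,a=rack; t=np.radians(a); n=np.array([-np.sin(t),np.cos(t)])
    s=get_obs(); r=R.from_quat(s["orientation"]); y=r.apply([0,1,0]); 
    yaw=np.degrees(np.arctan2(y[1],y[0])); print("t",s["time_s"],"pos",s["tcp_pos"].round(4),"yaw",yaw.round(1),"F",np.round(s["ft_force"],1),"j7",s["joint_positions"][6].round(2))
    d=(-(a-yaw)+90)%180-90
    g=np.r_[c+n*off,z]
    r2=r*R.from_rotvec([0,0,d],degrees=True)
    print("dr z",d.round(1),"then shift mm",(r2.inv().apply(g-s["tcp_pos"])*1000).round(1))
E
python3 -c "
from h import *
go(LG,.065,.2)"
```

```text
t 3.5 pos [0.5286 0.3105 0.2056] yaw -27.1 F [ 0.2 -0.4 -0.1] j7 -0.89
dr z 16.6 then shift mm [0.5 3.4 5.6]
```

Call:
servo_tool --delta_pos '[[0,0,0.025],[0,0,0.025],[0,0.003,0.025],[0,0,0.025],[0,0,0.027],[-0.01,0,0],[-0.008,0,0],[0,0,0]]' --dr '[[0,0,8.3],[0,0,8.3],[0,0,0],[0,0,0],[0,0,0],[0,0,0],[0,0,0],[0,0,0]]'

```text
time_s: 4.3
tcp_pos: [0.5183, 0.2944, 0.0798]
orientation: [0.919, 0.395, 0.0, -0.0]
ft_force: [-0.2, 0.6, 0.2]
finger_gap: 0.997
finger_force: 0.0
```

```bash
python3 - <<'E'
from h import *
go(LG,.0355,.078)
p,d=grab_frame("side"); cv2.imwrite("pics/s1.png",cv2.resize(p[120:260,160:360,::-1],None,fx=4,fy=4))
E
```

```text
t 4.3 pos [0.5183 0.2944 0.0798] yaw -43.4 F [-0.2  0.6  0.2] j7 -1.03
dr z 0.3 then shift mm [-10.3  -0.2   1.8]
```

View pics/s1.png

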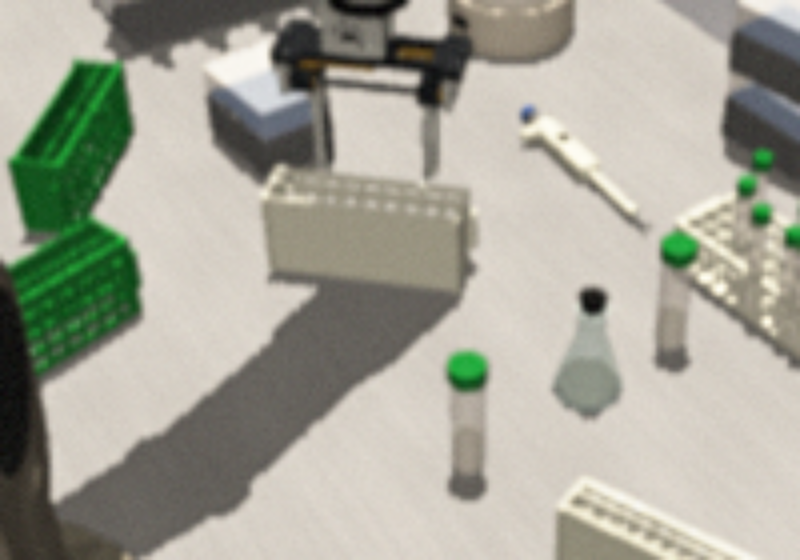

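The fingers stand just behind the upper edge of the large rack's hole side (finger tips at about (320,170) and (428,180) in the crop). Now I'll push slowly, rising with the edge.

Call:
servo_tool --delta_pos '[[-0.005,0,0],[-0.005,0,0],[-0.003,0,-0.001],[-0.003,0,-0.002],[-0.003,0,-0.002],[-0.003,0,-0.002],[-0.003,0,-0.0015],[-0.003,0,-0.0015],[-0.003,0,-0.001],[-0.003,0,-0.001],[-0.003,0,-0.001]]' --dr '[[0,0,0],[0,0,0],[0,0,0],[0,0,0],[0,0,0],[0,0,0],[0,0,0],[0,0,0],[0,0,0],[0,0,0],[0,0,0]]'

```text
time_s: 5.45
tcp_pos: [0.4929, 0.2682, 0.0916]
orientation: [0.918, 0.396, -0.0, -0.0]
ft_force: [1.1, 0.3, 0.3]
finger_gap: 1.002
finger_force: 0.3
```

```bash
python3 - <<'E'
from h import *
go(LG,.0355,.078)
p,d=grab_frame("side"); cv2.imwrite("pics/s2.png",cv2.resize(p[130:230,190:310,::-1],None,fx=5,fy=5))
E
```

```text
t 5.45 pos [0.4929 0.2682 0.0916] yaw -43.4 F [1.1 0.3 0.3] j7 -1.04
dr z 0.3 then shift mm [26.2  0.1 13.6]
```

View pics/s2.png

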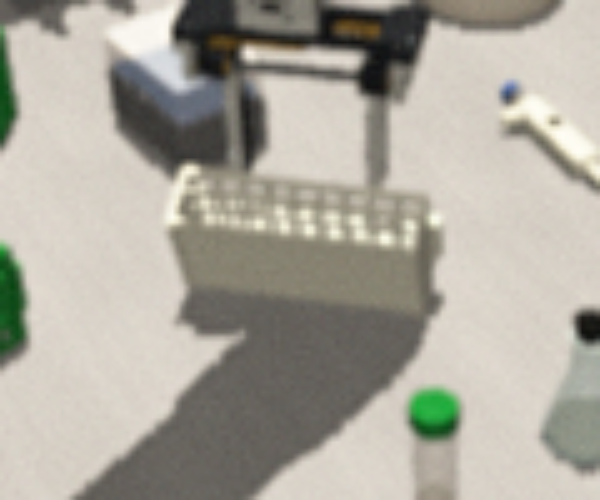

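The rack is tilting forward cleanly about its lower front edge, so I'll continue.

Call:
servo_tool --delta_pos '[[-0.003,0,-0.001],[-0.003,0,-0.001],[-0.003,0,-0.001],[-0.003,0,-0.0005],[-0.003,0,-0.0005],[-0.003,0,0],[-0.003,0,0],[-0.003,0,0],[-0.003,0,0],[-0.003,0,0],[-0.003,0,0],[-0.002,0,0]]' --dr '[[0,0,0],[0,0,0],[0,0,0],[0,0,0],[0,0,0],[0,0,0],[0,0,0],[0,0,0],[0,0,0],[0,0,0],[0,0,0],[0,0,0]]'

```text
time_s: 6.7
tcp_pos: [0.4687, 0.2427, 0.0955]
orientation: [0.918, 0.396, -0.0, -0.0]
ft_force: [-1.5, -0.1, -0.2]
finger_gap: 1.001
finger_force: 0.0
```

Call:
servo_tool --delta_pos '[[0,0,0],[0,0,0],[0,0,0]]' --dr '[[0,0,0],[0,0,0],[0,0,0]]'

```text
time_s: 7.0
tcp_pos: [0.4691, 0.243, 0.0955]
orientation: [0.918, 0.396, 0.0, 0.0]
ft_force: [0.2, 0.8, -0.5]
finger_gap: 1.002
finger_force: 0.0
```

```bash
python3 - <<'E'
from h import *
go(LG,.0355,.078)
p,d=grab_frame("side"); cv2.imwrite("pics/s3.png",cv2.resize(p[130:230,190:310,::-1],None,fx=5,fy=5))
W=cloud("side",d).reshape(-1,3);W=W[np.isfinite(W[:,0])&(np.hypot(W[:,0]-.44,W[:,1]-.21)<.1)&(W[:,2]>.01)]
print(len(W),np.percentile(W[:,2],[10,50,90,99]).round(3))
E
```

```text
t 7.0 pos [0.4691 0.243  0.0955] yaw -43.4 F [ 0.2  0.8 -0.5] j7 -1.04
dr z 0.3 then shift mm [60.9 -0.2 17.5]
5311 [0.054 0.378 0.553 0.625]
```

View pics/s3.png

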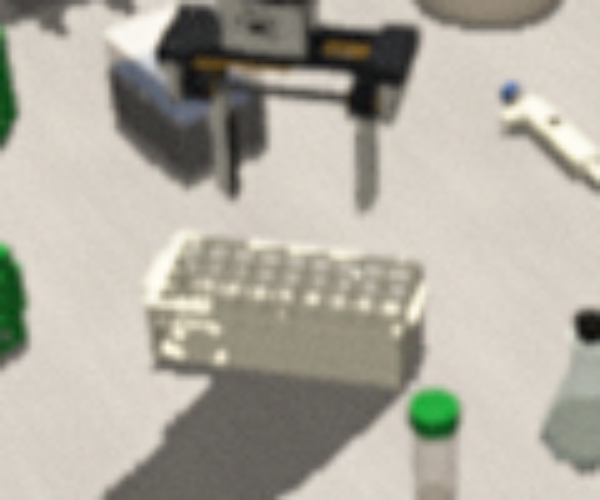

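The large rack lies flat with its holes up. I'll lift and travel to the small one.

Call:
servo_tool --delta_pos '[[0,0,-0.03],[0,0,-0.03],[0,0,-0.03],[0,0,-0.02],[0,0,0],[0,0,0]]' --dr '[[0,0,0],[0,0,0],[0,0,0],[0,0,8],[0,0,8],[0,0,7]]'

```text
time_s: 7.65
tcp_pos: [0.4693, 0.2433, 0.2062]
orientation: [0.979, 0.202, 0.0, -0.001]
ft_force: [0.1, 0.0, -0.5]
finger_gap: 1.0
finger_force: 0.0
```

```bash
python3 -c "
from h import *
go(SM,.06,.2)"
```

```text
t 7.65 pos [0.4693 0.2433 0.2062] yaw -66.7 F [ 0.1  0.  -0.5] j7 -1.55
dr z 0.0 then shift mm [-122.2  427.6    5.7]
```

Call:
servo_tool --delta_pos '[[-0.01,0.035,0],[-0.01,0.036,0],[-0.01,0.036,0],[-0.01,0.036,0],[-0.01,0.036,0],[-0.01,0.036,0],[-0.01,0.036,0],[-0.01,0.036,0],[-0.01,0.036,0],[-0.01,0.036,0],[-0.01,0.036,0],[-0.012,0.033,0]]' --dr '[[0,0,0],[0,0,0],[0,0,0],[0,0,0],[0,0,0],[0,0,0],[0,0,0],[0,0,0],[0,0,0],[0,0,0],[0,0,0],[0,0,0]]'

```text
time_s: 8.85
tcp_pos: [0.529, -0.1997, 0.2054]
orientation: [0.979, 0.205, -0.0, 0.0]
ft_force: [-0.4, 0.2, 1.0]
finger_gap: 1.003
finger_force: 0.0
```

```bash
python3 -c "
from h import *
go(SM,.045,.061)"
```

```text
t 8.85 pos [ 0.529  -0.1997  0.2054] yaw -66.4 F [-0.4  0.2  1. ] j7 -0.58
dr z 0.3 then shift mm [-16.9  -2.9 144.4]
```

Call:
servo_tool --delta_pos '[[0,-0.003,0.029],[0,0,0.029],[0,0,0.029],[0,0,0.029],[0,0,0.028],[-0.009,0,0],[-0.008,0,0],[0,0,0]]' --dr '[[0,0,0.3],[0,0,0],[0,0,0],[0,0,0],[0,0,0],[0,0,0],[0,0,0],[0,0,0]]'

```text
time_s: 9.65
tcp_pos: [0.5112, -0.2032, 0.0629]
orientation: [0.98, 0.201, 0.001, 0.0]
ft_force: [-0.2, 0.3, -0.4]
finger_gap: 1.002
finger_force: 0.0
```

```bash
python3 - <<'E'
from h import *
go(SM,.028,.061)
p,d=grab_frame("side"); cv2.imwrite("pics/s4.png",cv2.resize(p[200:300,270:390,::-1],None,fx=5,fy=5))
E
```

```text
t 9.65 pos [ 0.5112 -0.2032  0.0629] yaw -66.8 F [-0.2  0.3 -0.4] j7 -0.42
dr z -0.1 then shift mm [-16.2   0.9   1.9]
```

View pics/s4.png

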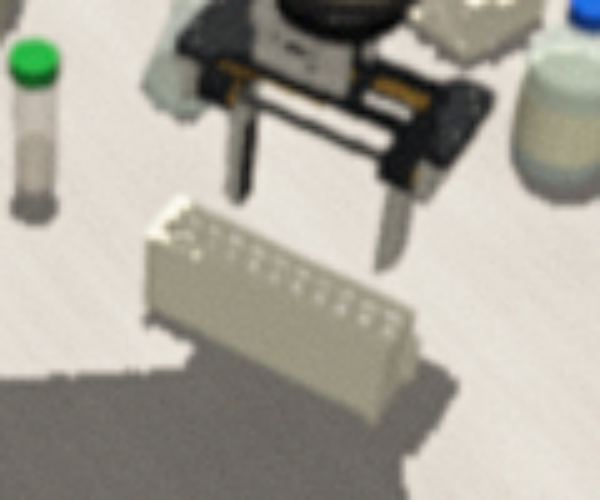

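The fingers hang behind the small rack's far upper edge, with tips at about (238,200) and (385,268) in the crop. I'll push the same way.

Call:
servo_tool --delta_pos '[[-0.005,0,0.002],[-0.005,0,0],[-0.005,0,0],[-0.003,0,0],[-0.003,0,-0.001],[-0.003,0,-0.0015],[-0.003,0,-0.0015],[-0.003,0,-0.0015],[-0.003,0,-0.001],[-0.003,0,-0.001],[-0.003,0,-0.001],[-0.003,0,-0.001]]' --dr '[[0,0,0],[0,0,0],[0,0,0],[0,0,0],[0,0,0],[0,0,0],[0,0,0],[0,0,0],[0,0,0],[0,0,0],[0,0,0],[0,0,0]]'

```text
time_s: 10.9
tcp_pos: [0.473, -0.2188, 0.069]
orientation: [0.979, 0.202, -0.0, -0.0]
ft_force: [0.6, 0.8, -0.1]
finger_gap: 1.001
finger_force: 0.0
```

Call:
servo_tool --delta_pos '[[-0.003,0,-0.001],[-0.003,0,-0.0005],[-0.003,0,-0.0005],[-0.003,0,-0.0005],[-0.003,0,0],[-0.003,0,0],[-0.003,0,0],[-0.002,0,0],[0,0,0],[0,0,0],[0,0,0]]' --dr '[[0,0,0],[0,0,0],[0,0,0],[0,0,0],[0,0,0],[0,0,0],[0,0,0],[0,0,0],[0,0,0],[0,0,0],[0,0,0]]'

```text
time_s: 12.0
tcp_pos: [0.4524, -0.2278, 0.0715]
orientation: [0.979, 0.202, 0.0, 0.0]
ft_force: [0.3, 0.7, -0.2]
finger_gap: 1.002
finger_force: 0.0
```

```bash
python3 - <<'E'
from h import *
go(SM,.028,.061)
p,d=grab_frame("side"); cv2.imwrite("pics/s5.png",cv2.resize(p[200:300,270:390,::-1],None,fx=5,fy=5))
E
```

```text
t 12.0 pos [ 0.4524 -0.2278  0.0715] yaw -66.7 F [ 0.3  0.7 -0.2] j7 -0.36
dr z 0.0 then shift mm [47.6  1.6 10.5]
```

View pics/s5.png

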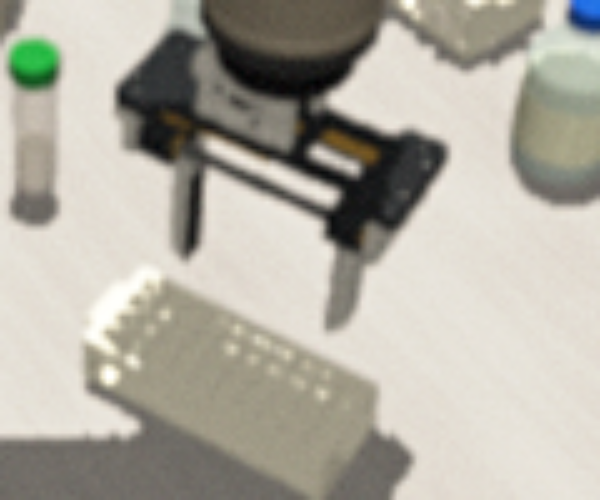

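It appears to have gone over. I'll retreat and verify both racks.

Call:
servo_tool --delta_pos '[[0,0,-0.03],[0,0,-0.04],[0,0,-0.04],[0.04,0,-0.03],[0.04,0,0],[0.04,0,0],[0.04,0,0],[0.04,0,0],[0,0,0],[0,0,0]]' --dr '[[0,0,0],[0,0,0],[0,0,0],[0,0,0],[0,0,0],[0,0,0],[0,0,0],[0,0,0],[0,0,0],[0,0,0]]'

```text
time_s: 13.05
tcp_pos: [0.6361, -0.1483, 0.2108]
orientation: [0.979, 0.203, -0.001, 0.0]
ft_force: [-0.8, -0.9, -0.1]
finger_gap: 0.999
finger_force: 0.0
```

```bash
python3 - <<'E'
from h import *
ims=[]
for c in("top","side"):
    p,d=grab_frame(c); W=cloud(c,d).reshape(-1,3); ims.append(p)
    for n,c0,H in(("large",(.438,.211),.055),("small",(.421,-.242),.04)):
        P=W[np.isfinite(W[:,0])]; P=P[(np.hypot(P[:,0]-c0[0],P[:,1]-c0[1])<.13)&(P[:,2]<.13)]; Q=P[(P[:,2]>H-.012)]
        r=cv2.minAreaRect((Q[:,:2]*1000).astype(np.float32))
        print(c,n,np.round(r[0]),np.round(r[1]),round(r[2],1),"z",np.percentile(Q[:,2],[50,95,99]).round(3))
    for l in("tube_near","tube_far","flask","reagent_bottle","loaded_rack","tip_box"):
        q=recognise(c,l); print(l,np.round(q[0]["xyz"],3) if q else None)
t,s=ims
cv2.imwrite("pics/f.png",np.hstack([cv2.resize(t[150:290,150:430],None,fx=1.4,fy=1.4*2),cv2.resize(s[120:300,200:400],(400,392))])[:,:,::-1])
print(get_obs()["time_s"])
E
```

```text
top large [489. 204.] [ 25. 122.] 46.9 z [0.055 0.06  0.06 ]
top small [ 422. -245.] [ 68. 181.] 23.1 z [0.039 0.043 0.045]
tube_near None
tube_far [0.665 0.01  0.119]
flask None
reagent_bottle [0.775 0.023 0.054]
loaded_rack [0.774 0.024 0.055]
tip_box [0.493 0.493 0.081]
side large [434. 210.] [ 94. 207.] 47.0 z [0.056 0.06  0.061]
side small [ 418. -242.] [ 72. 183.] 24.0 z [0.04  0.044 0.045]
tube_near [ 0.416 -0.027  0.077]
tube_far [0.488 0.463 0.062]
flask [ 0.552 -0.013  0.042]
reagent_bottle [ 0.721 -0.209  0.078]
loaded_rack [ 0.415 -0.253  0.037]
tip_box [0.49  0.47  0.064]
13.75
```

View pics/f.png

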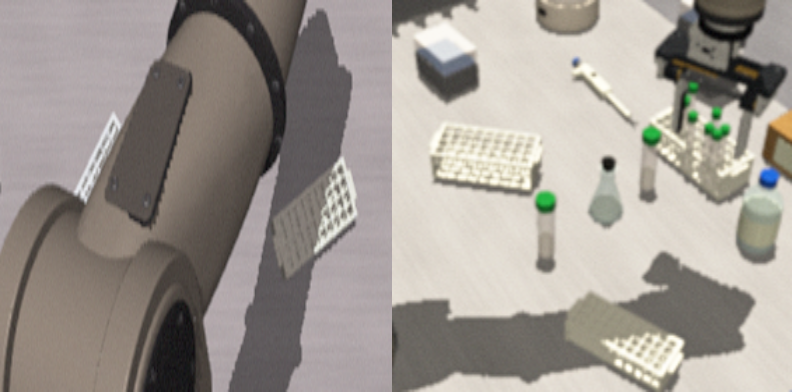

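Both racks are flat with their grids up: tops at 55 mm and 40 mm, positions as predicted, and the rest unmoved.

```bash
python3 -c "
from station import *
print(hand_in())"
```

```text
the job is handed in; nothing more can be done
None
```

Both empty racks were pushed over where they stood and now lie flat on their bases with the holes facing up; nothing else appeared to have moved, and the job was handed in at about 14 s of the 42 s limit.

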